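# Sort the turned parts and pack the plungers in the tub

### The job

Sort the five finished parts on the bench: stand the three steel plungers packed together in the round blue tub, the brass hose fitting in the cardboard tray and the black bolt in the red bin. Each must end upright on its wide end, flat on the floor of its container and let go; set the parts down, do not drop them or knock them over. Leave the mug and the tin where they stand.

Things in the scene. Friction and masses are not known exactly. Their poses are not given: they have to be found in the camera images.
- plunger1_center (a point): Bright steel plunger, one of three alike and interchangeable: a steel disc with a thin stem. It stands upright on its wide end; 84 mm tall in all. The wide end is a round disc 40 mm in diameter, 20 mm high; above it rises a round stem of 14 mm diameter, 64 mm long, by which it is picked up from above. Point at the centre, on the axis, half-way up (42 mm above the underside); z is up along the stem. About 270 g.
- plunger2_center (a point): Bright steel plunger, one of three alike and interchangeable: a steel disc with a thin stem. It stands upright on its wide end; 84 mm tall in all. The wide end is a round disc 40 mm in diameter, 20 mm high; above it rises a round stem of 14 mm diameter, 64 mm long, by which it is picked up from above. Point at the centre, on the axis, half-way up (42 mm above the underside); z is up along the stem. About 270 g.
- plunger3_center (a point): Bright steel plunger, one of three alike and interchangeable: a steel disc with a thin stem. It stands upright on its wide end; 84 mm tall in all. The wide end is a round disc 40 mm in diameter, 20 mm high; above it rises a round stem of 14 mm diameter, 64 mm long, by which it is picked up from above. Point at the centre, on the axis, half-way up (42 mm above the underside); z is up along the stem. About 270 g.
- fitting_center (a point): Yellow brass hose fitting with a hexagonal foot and a ribbed spigot. It stands upright on its wide end; 84 mm tall in all. The wide end is a hexagon about 42 mm across the corners, 20 mm high; above it rises a round spigot of 14 (up to 16.4 over the ribs, which are only for show) mm diameter, 64 mm long, by which it is picked up from above. Point at the centre, on the axis, half-way up (42 mm above the underside); z is up along the spigot. About 260 g.
- bolt_center (a point): Black bolt standing head down. It stands upright on its wide end; 84 mm tall in all. The wide end is a hexagon about 42 mm across the corners (the head), 20 mm high; above it rises a round threaded shank of 16 mm diameter, 64 mm long, by which it is picked up from above. Point at the centre, on the axis, half-way up (42 mm above the underside); z is up along the threaded shank. About 280 g.
- tub: Round shallow blue plastic tub, fixed to the bench: outer diameter 124 mm, inner diameter 116 mm, wall 22 mm tall, floor 4 mm thick. The 40 mm discs of the three plungers fit in together only as a triangle around its middle (for instance each 30 mm from the middle, 120 degrees apart); with one in the middle the others do not fit. Origin on the bench at the tub's centre, z up.
- carton: Square shallow brown cardboard tray, fixed to the bench: 118 x 118 mm outside, 110 x 110 mm inside, wall 22 mm tall, floor 4 mm thick. Origin on the bench at its centre, x and y along its sides, z up.
- bin: Square shallow red plastic bin, fixed to the bench: 118 x 118 mm outside, 110 x 110 mm inside, wall 22 mm tall, floor 4 mm thick. Origin on the bench at its centre, x and y along its sides, z up.
- mug_center (a point): Bystander: white mug with a handle, 76 mm in diameter, 85 mm tall, loose on the bench beside the work; point at its centre, half-way up.
- tin_center (a point): Bystander: round steel tin with a green label, 66 mm in diameter, 95 mm tall, loose on the bench beside the work; point at its centre, half-way up.
There are look-alikes about, which are no part of the job. Leave any purple look-alike of the part that bears plunger2_center alone. Of the things that look like the part that bears fitting_center, take the one that is nearest to the robot's base at the start.

How it is judged:
At the end, for the whole second after the job is handed in: Plungers in the tub (axes within 42 mm of its centre), fitting in the tray, bolt in the bin (within 41 mm of the middle along each side), each within 4 mm of the floor, upright to 0.10 rad, slower than 0.02 m/s; mug and tin within 30 mm of their start, upright to 0.15 rad (horizontal distance between each of plunger1_center, plunger2_center, plunger3_center and tub below 0.042 m and z of each of plunger1_center, plunger2_center, plunger3_center in the frame of tub below 0.05 m and angle between each of plunger1_center, plunger2_center, plunger3_center, fitting_center, bolt_center's own z axis and vertical below 0.1 rad and linear speed of each of plunger1, plunger2, plunger3, fitting, bolt below 0.02 m/s and x of fitting_center in the frame of carton between -0.041 and 0.041 m and y of fitting_center in the frame of carton between -0.041 and 0.041 m and z of fitting_center in the frame of carton below 0.05 m and x of bolt_center in the frame of bin between -0.041 and 0.041 m and y of bolt_center in the frame of bin between -0.041 and 0.041 m and z of bolt_center in the frame of bin below 0.05 m and distance of each of mug_center, tin_center from where it was at the start of the episode below 0.03 m and angle between each of mug_center, tin_center's own z axis and vertical below 0.15 rad); the robot touches nothing.
It fails at once if a part is dropped or knocked over (moves faster than 0.6 m/s while out of the grip, or lies over by more than 0.8 rad) ((linear speed of plunger1 above 0.6 m/s and contact force between plunger1 and the fingers below 0.1 N) or (linear speed of plunger2 above 0.6 m/s and contact force between plunger2 and the fingers below 0.1 N) or (linear speed of plunger3 above 0.6 m/s and contact force between plunger3 and the fingers below 0.1 N) or (linear speed of fitting above 0.6 m/s and contact force between fitting and the fingers below 0.1 N) or (linear speed of bolt above 0.6 m/s and contact force between bolt and the fingers below 0.1 N) or angle between any of plunger1_center, plunger2_center, plunger3_center, fitting_center, bolt_center's own z axis and vertical above 0.8 rad).
It fails at once if the mug is pushed more than 30 mm or tipped (distance of mug_center from where it was at the start of the episode above 0.03 m or angle between mug_center's own z axis and vertical above 0.3 rad).
It fails at once if the tin is pushed more than 30 mm or tipped (distance of tin_center from where it was at the start of the episode above 0.03 m or angle between tin_center's own z axis and vertical above 0.3 rad).
It also fails if it takes over 112 s, if anything falls off the work surface, if the arm or the gripper's body presses on something with over 40 N, if the wrist force passes 120 N, or if a joint passes its speed limit or range.

### The arm

A 6-joint arm with a two-finger parallel gripper is mounted at the origin on the work surface. World frame = base frame: x ahead of the robot, y to its left, z up, the work surface at z = 0. Lengths are in m, angles in rad, forces in N, time in s.
With the tool pointing down it reaches from about 0.3 to 0.775 m from the base axis. Payload 14.6 kg.
Tool frame: the origin (TCP) lies midway between the tips of the shut fingers; the grasp point (between the pads) lies 19 mm behind it (manip.hold_point_z is the distance from the TCP to the grasp point, in m); z points along the fingers, y is the line along which they close (so a half turn about z gives the same grasp; the last joint's range is limited). The gripper opens to 94 mm and grips with 3 to 60 N. Pads are 16 mm wide; open, the fingers measure 119 mm over their backs; the gripper's body (75 mm by 177 mm) begins 78 mm behind the grasp point.
Start: joints at [1.066, 0.3, 1.521, -0, 1.321, -0.067], TCP at [0.233, 0.498, 0.205] pointing down, gripper open.
Joint ranges: [-3.03, 3.03], [-0.79, 2.21], [0.23, 2.52], [-1.04, 4.18], [0, 3.07], [-2.55, 2.55]. Speed limits (rad/s): [2.22, 2.22, 2.57, 3.14, 3.14, 3.14].

### API

Orientations are given as a rotation vector (axis times angle).
In Python, from workcell import manip gives the robot as it stands. The module is installed in compiled form; this text tells all that it offers.
- The arm moves only by the shell command python3 -m inch 'ROWS' [FORCE]. ROWS is JSON, one flat list of numbers, 7 for each row, row after row: the shift along the tool's x, y, z in mm, then the turn, a rotation vector about the tool's x, y, z in rad, then the finger opening in mm, from 0 to 94. A call has 1 to 12 rows; each row shifts and turns the commanded pose from where the row before left it, along the tool's axes as they then stand; what a row does not reach is not made up. A row lasts 1/8 s, in which the tool goes at most 62.5 mm and 10.7 degrees, less where a joint would pass 70% of its speed; a pose out of reach is approached as far as the arm can. A call with a gripper value outside its range is refused whole. The fingers move at their own pace and stop on an object; FORCE is the grip in N (left out, the last holds). Time passes only in rows, so rows that do not move let the fingers close. It gives the time, the measured TCP pose, the force, the opening and the grip force at its end, in the units of the state.
- manip.sense(): the state, without advancing time (a new reading comes with each control period).
- manip.capture(name): name is "scene" or "top" or "wrist"; returns a dict with "color" (384x512x3 uint8, red, green, blue), "intrinsics" (3x3 intrinsics, pixels), "view" (4x4, takes a point from world to camera coordinates). Camera axes: x right, y down, z forward; pixel columns grow to the right and rows downward; lengths in m; the calibration is good to about 2 mm. A picture is of the moment at which its call begins. There is no depth.
- manip.sign_off(): hands the job in; it is judged then, once.
The state is a dict: "t": time; "q": joint angles; "qvel": joint speeds; "joint_torque": joint torques, N m; "tcp_pos": TCP position; "ee_rot": TCP orientation; "contact_force": force on the tool from outside, world axes, zero at the start; "wrist_torque": the same for the moment, N m; "gripper_width": finger opening in m; "gripper_force": force on a finger pad.
Only numpy, scipy, OpenCV 4.12 (cv2) and the standard library are available. Lean on these libraries where they do the work, as an engineer would, in place of code of your own. Each camera call takes 0.05 s, during which the arm holds its last target. There are 200 camera calls.

## Working session

There is one attempt and no reset: what is moved stays moved. The work goes in short steps, Python scripts to look and compute and a shell command to move; the robot and the scene stay as the last step left them, time stands still between calls to the robot, and variables do not carry over. Pictures are saved under pics/ and viewed, at most 14 in all, crops included, and the job is handed in when it is done.

```bash
mkdir -p pics
cat > h.py <<'E'
import numpy as np, cv2
from workcell import manip
def snap(n,f):
    c=manip.capture(n); cv2.imwrite(f'pics/{f}.png',c['color'][:,:,::-1]); np.savez(f'{f}.npz',K=c['intrinsics'],V=c['view']); return c
def ray(f,u,v,z):
    d=np.load(f'{f}.npz');K,V=d['K'],d['V'];R,t=V[:3,:3],V[:3,3]
    o=-R.T@t; r=R.T@np.linalg.inv(K)@[u,v,1]; return o+r*(z-o[2])/r[2]
def proj(f,p):
    d=np.load(f'{f}.npz');q=d['V'][:3,:3]@p+d['V'][:3,3];q=d['K']@q;return q[:2]/q[2]
E
python3 - <<'E'
from h import *
for n in('scene','top'):
    c=snap(n,n+'0'); V=c['view']; print(n,-V[:3,:3].T@V[:3,3],V[2,:3],c['intrinsics'][0,0])
print(manip.sense()); print(manip.hold_point_z)
E
```

```text
scene [ 1.14008633 -0.11739046  0.85942288] [-0.64361516  0.12101011 -0.75572222] 405.44016282626035
top [ 0.35553351 -0.00520166  1.42549664] [ 1.13453961e-01 -2.02870712e-04 -9.93543234e-01] 423.15022143270204
{'t': 0.1, 'q': array([ 1.06639836e+00,  3.00400721e-01,  1.52147770e+00, -1.15758296e-05,
        1.32072575e+00, -6.66078786e-02]), 'qvel': array([-2.25145136e-05, -2.53897452e-03, -1.86795630e-03,  7.84051784e-05,
       -2.30391375e-03, -1.26103714e-03]), 'joint_torque': array([ 1.68034916e-03, -5.32648158e+01, -3.53279579e+01,  7.08686910e-02,
        2.36207078e-02, -2.61178923e-05]), 'tcp_pos': array([0.23306647, 0.4979275 , 0.20496868]), 'ee_rot': array([-6.82136498e-01, -3.06636097e+00,  1.52939114e-03]), 'contact_force': array([-0.47113238, -0.78345916,  0.74251804]), 'wrist_torque': array([-0.00686219,  0.04480518, -0.01310853]), 'gripper_force': 0.0, 'gripper_width': 0.09430972141357691}
0.0188
```

View pics/top0.png

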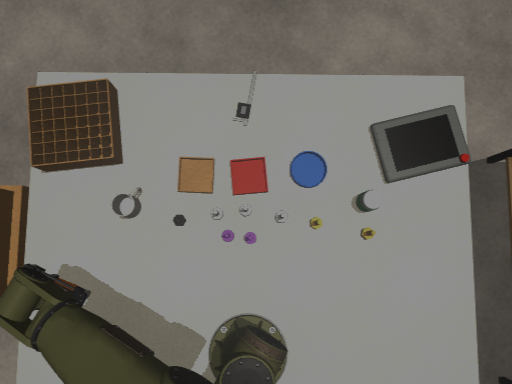

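View pics/scene0.png

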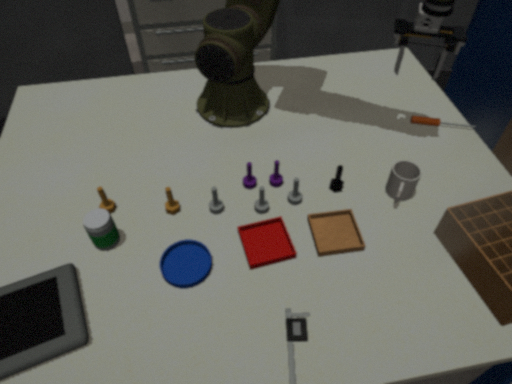

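Top view: the steel plungers are at (217,214), (245,210) and (281,217), the bolt at (180,220), and the purple look-alikes at (228,236) and (250,238). Two brass fittings are at (316,223) and (368,233). The left one is nearer the base at about (247,355), so I'll take that one. The tray is at (196,175), bin (249,176), tub (308,170), mug (126,206) and tin (369,201). I'll confirm in an enlarged crop.

Run:
```python
import cv2
a=cv2.imread('pics/top0.png')[150:250,165:365+20]; cv2.imwrite('pics/topc.png',cv2.resize(a[:, :200],None,fx=4,fy=4,interpolation=2))
b=cv2.imread('pics/scene0.png')[155:295,150:350]; cv2.imwrite('pics/scc.png',cv2.resize(b,None,fx=4,fy=4,interpolation=2))
```

```text
(no output)
```

View pics/topc.png

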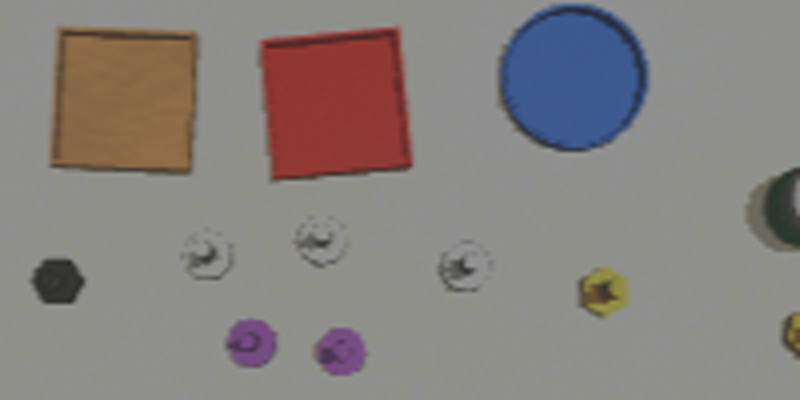

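View pics/scc.png

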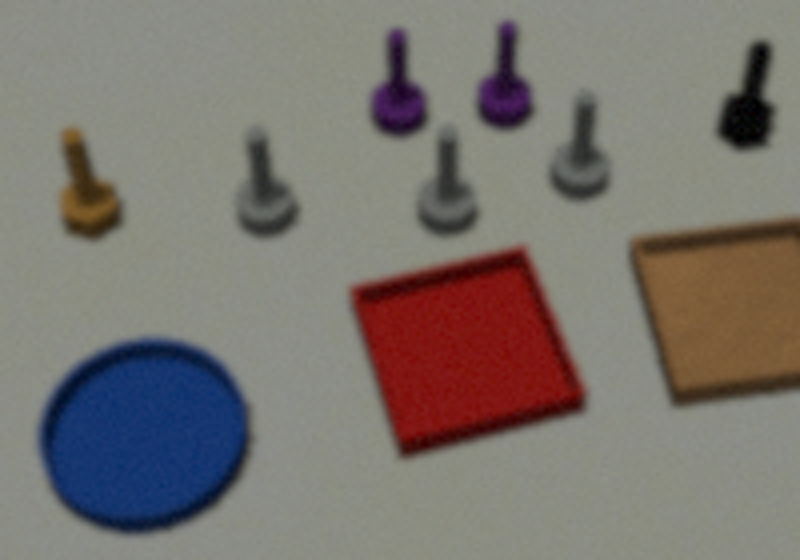

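The crop confirms the fittings: yellow (604,291), which is the nearer, and the other at the right edge, which is further off. The plungers are grey at (208,255), (321,240) and (466,266). The purple ones stay.

Run:
```python
from h import *
np.set_printoptions(precision=4,suppress=True)
T=lambda x,y,z:ray('top0',165+x/4-.375,150+y/4-.375,z)[:2]
S=lambda x,y,z:ray('scene0',150+x/4-.375,155+y/4-.375,z)[:2]
for n,a,b in [('p_left',(208,255),(587,95)),('p_mid',(321,240),(447,130)),('p_right',(466,266),(258,132)),('fit',(604,291),(72,134)),('bolt',(58,281),(762,46)),('purpleL',(251,343),(509,26)),('purpleR',(341,352),(398,34))]:
    print(n,T(*a,.02),S(*b,.084))
print('fit2',ray('top0',368,233.5,.02)); print('tub',T(573,78,.022),S(145,435,.022))
for n,c in [('carton',[(60,28),(198,34),(190,173),(52,165)]),('bin',[(262,40),(399,28),(411,166),(272,180)])]:
    P=np.array([T(*p,.022) for p in c]); print(n,P.mean(0),np.linalg.norm(P-np.roll(P,1,0),axis=1), np.degrees(np.arctan2(*(P[0]-P[3])[::-1])))
print('mug',ray('top0',127,206,.085),'tin',ray('top0',370,201,.095))
s=manip.sense()
from scipy.spatial.transform import Rotation as R
print(R.from_rotvec(s['ee_rot']).as_matrix())
```

```text
p_left [0.455  0.1079] [0.4492 0.1097]
p_mid [0.4684 0.014 ] [0.4627 0.0142]
p_right [ 0.4479 -0.1067] [ 0.4425 -0.1049]
fit [ 0.4283 -0.2213] [ 0.4226 -0.2218]
bolt [0.4322 0.232 ] [0.4269 0.236 ]
purpleL [0.3825 0.0709] [0.3775 0.0731]
purpleR [ 0.3758 -0.0035] [ 0.3714 -0.0022]
fit2 [ 0.3932 -0.3944  0.02  ]
tub [ 0.6069 -0.1963] [ 0.614  -0.1963]
carton [0.5847 0.1798] [0.1165 0.1165 0.1181 0.1155] -1.6419991583920563
bin [0.5835 0.0027] [0.1191 0.1159 0.1177 0.1167] 4.888270028812588
mug [0.4711 0.3879 0.085 ] tin [ 0.4936 -0.3822  0.095 ]
[[-0.9057  0.4239 -0.0005]
 [ 0.4239  0.9057 -0.0009]
 [ 0.0001 -0.001  -1.    ]]
```

```bash
python3 -m inch '[0,0,0,0,0,-0.146,60, 0,0,0,0,0,-0.146,44, 0,0,0,0,0,-0.145,44, -24,-33,0,0,0,0,44, -25,-33,0,0,0,0,44, -25,-33,0,0,0,0,44, -25,-33,0,0,0,0,44, -25,-33,0,0,0,0,44, -25,-33,0,0,0,0,44, -24,-33,0,0,0,0,44, -24,-33,0,0,0,0,44, 0,0,0,0,0,0,44]' 20
python3 - <<'E'
from h import *
c=snap('wrist','w1'); print(c['view'],c['intrinsics'][0,0])
b=cv2.imread('pics/w1.png');cv2.imwrite('pics/w1b.png',cv2.resize(b,None,fx=1.5,fy=1.5))
E
```

```text
t: 1.6
tcp_pos: [0.4308, 0.2323, 0.2051]
ee_rot: [-0.006, -3.141, 0.001]
contact_force: [-0.1, 0.0, -0.2]
gripper_width: 0.0437
gripper_force: 0.0
[[ 4.65552242e-03  9.99989058e-01 -4.58954478e-04 -2.33944232e-01]
 [ 9.68319046e-01 -4.39348844e-03  2.49677636e-01 -4.42355346e-01]
 [ 2.49672887e-01 -1.60679419e-03 -9.68328905e-01  2.82876905e-01]
 [ 0.00000000e+00  0.00000000e+00  0.00000000e+00  1.00000000e+00]] 286.9028541754535
```

View pics/w1b.png

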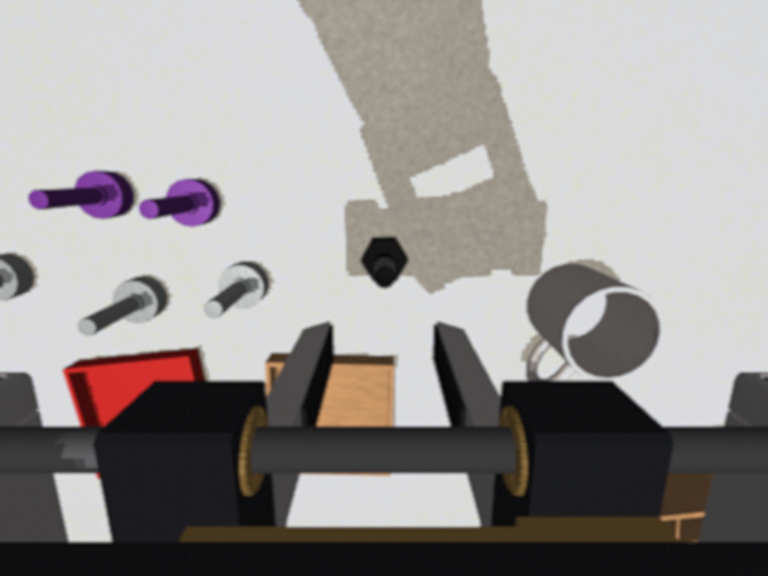

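The wrist view shows the bolt head at (385,258) with its shank tip at (384,279), and plunger tips at (213,309) and (88,326). I'll measure all of them.

Run:
```python
from h import *
np.set_printoptions(precision=4,suppress=True)
W=lambda u,v,z:ray('w1',u/1.5-.17,v/1.5-.17,z)[:2]
print('bolt',W(384,280,.084),W(385,258,.02)); print('pL',W(213,309,.084),W(246,283,.02)); print('pM',W(88,326,.084),W(143,298,.02)); print('tray back rim',W(270,357,.022),W(396,357,.022))
print('bin',W(66,369,.022),W(199,349,.022)); print(manip.sense()['tcp_pos'])
```

```text
bolt [0.4329 0.2327] [0.4293 0.2337]
pL [0.4542 0.1076] [0.4509 0.1122]
pM [0.467  0.0138] [0.4641 0.0203]
tray back rim [0.5199 0.1289] [0.5204 0.2434]
bin [ 0.5309 -0.0589] [0.5118 0.0652]
[0.4302 0.2333 0.2051]
```

```bash
python3 -m inch '[0,0,35,0,0,0,44, 0,0,35,0,0,0,44, 0,0,35,0,0,0,44, 0,0,35,0,0,0,44, 0,0,19,0,0,0,44, 0,0,10,0,0,0,44, 0,0,0,0,0,0,44, 0,0,0,0,0,0,10, 0,0,0,0,0,0,10, 0,0,0,0,0,0,10, 0,0,0,0,0,0,10, 0,0,0,0,0,0,10]' 30
```

```text
t: 3.15
tcp_pos: [0.4301, 0.234, 0.0367]
ee_rot: [0.001, 3.141, 0.0]
contact_force: [-1.0, -1.0, 4.7]
gripper_width: 0.0155
gripper_force: 30.0
```

```bash
python3 -m inch '[0,0,-20,0,0,0,10, 0,0,-32,0,0,0,10, 0,0,-32,0,0,0,10, 0,0,-30,0,0,0,10, -12,-19,0,0,0,0,10, -25,-38,0,0,0,0,10, -25,-38,0,0,0,0,10, -25,-38,0,0,0,0,10, -25,-38,0,0,0,0,10, -25,-38,0,0,0,0,10, -15,-22,0,0,0,0,10, 0,0,0,0,0,0,10]'; python3 -m inch '[0,0,0,0,0,0,10, 0,0,0,0,0,0,10]'
```

```text
t: 4.65
tcp_pos: [0.5819, 0.0015, 0.1494]
ee_rot: [-0.005, -3.14, -0.0]
contact_force: [0.1, 1.2, -3.4]
gripper_width: 0.016
gripper_force: 30.0
t: 4.9
tcp_pos: [0.5814, 0.0037, 0.1504]
ee_rot: [0.0, -3.141, -0.0]
contact_force: [-0.7, 0.4, -2.6]
gripper_width: 0.0155
gripper_force: 30.0
```

```bash
python3 -m inch '[0,0,25,0,0,0,10, 0,0,30,0,0,0,10, 0,0,30,0,0,0,10, 0,0,15,0,0,0,10, 0,0,5,0,0,0,10, 0,0,2,0,0,0,10, 0,0,1,0,0,0,10, 0,0,0,0,0,0,10]'
```

```text
t: 5.9
tcp_pos: [0.582, 0.0028, 0.043]
ee_rot: [0.001, 3.141, -0.0]
contact_force: [-0.1, 0.4, -3.1]
gripper_width: 0.0157
gripper_force: 30.0
```

```bash
python3 -m inch '[0,0,0.5,0,0,0,10, 0,0,0.5,0,0,0,10, 0,0,0,0,0,0,10]'
```

```text
t: 6.28
tcp_pos: [0.5818, 0.0028, 0.0415]
ee_rot: [-0.001, -3.142, 0.0]
contact_force: [0.3, 0.4, -4.0]
gripper_width: 0.0158
gripper_force: 30.0
```

```bash
python3 -m inch '[0,0,0.5,0,0,0,10, 0,0,0.5,0,0,0,10, 0,0,0,0,0,0,10]'
```

```text
t: 6.65
tcp_pos: [0.5819, 0.0028, 0.0408]
ee_rot: [0.001, 3.141, -0.0]
contact_force: [-1.5, 0.0, 2.0]
gripper_width: 0.0153
gripper_force: 30.0
```

```bash
python3 -m inch '[0,0,0.5,0,0,0,10, 0,0,0,0,0,0,10]'
```

```text
t: 6.9
tcp_pos: [0.5819, 0.0028, 0.0407]
ee_rot: [0.001, 3.141, -0.0]
contact_force: [-4.3, 0.4, 7.8]
gripper_width: 0.0157
gripper_force: 30.0
```

```bash
python3 -m inch '[0,0,0,0,0,0,20, 0,0,0,0,0,0,36, 0,0,0,0,0,0,40, 0,0,-15,0,0,0,40, 0,0,-35,0,0,0,40, 0,0,-35,0,0,0,40, 0,0,-25,0,0,0,40, 25,21,0,0,0,0,40, 32,27,0,0,0,0,40, 32,27,0,0,0,0,40, 26,21,0,0,0,0,40, 13,11,0,0,0,0,40]'; python3 -m inch '[0,0,0,0,0,0,40, 0,0,0,0,0,0,40]'
python3 - <<'E'
from h import *
snap('scene','s2');snap('wrist','w2')
a=cv2.imread('pics/s2.png')[140:310,150:362];b=cv2.imread('pics/w2.png')
b=cv2.resize(b,(453,340)); cv2.imwrite('pics/m2.png',np.hstack([cv2.resize(a,(424,340)),b])[:, :800])
E
```

```text
t: 8.4
tcp_pos: [0.4532, 0.1107, 0.151]
ee_rot: [-0.0, 3.14, 0.0]
contact_force: [0.6, -0.8, 0.6]
gripper_width: 0.0402
gripper_force: 0.0
t: 8.65
tcp_pos: [0.4546, 0.1095, 0.1502]
ee_rot: [0.002, 3.141, -0.0]
contact_force: [-0.1, 0.5, -0.2]
gripper_width: 0.0401
gripper_force: 0.0
```

View pics/m2.png

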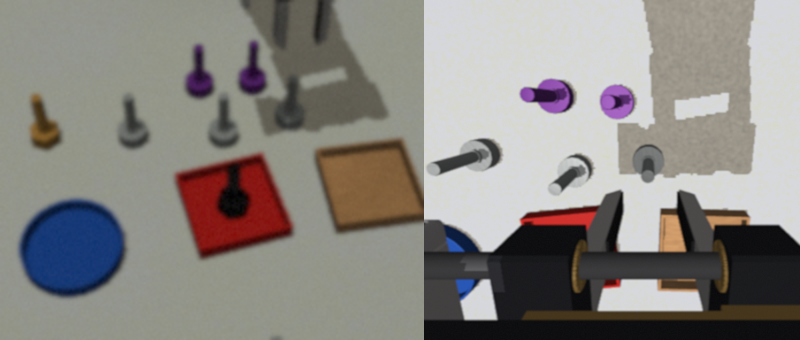

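The bolt stands in the middle of the bin at (233,195). The wrist half shows the plunger under the fingers with its tip at (648,177).

```bash
python3 - <<'E'
from h import *
W=lambda u,v,z:ray('w2',(u-424)*512/453,v*384/340,z)[:2].round(4)
print(W(648,177,.084),W(648,158,.02),'mid',W(557,188,.084),'right',W(433,168,.084))
E
python3 -m inch '[0,0,30,0,0,0,40, 0,0,32,0,0,0,40, 0,0,32,0,0,0,40, 0,0,14,0,0,0,40, 0,0,5,0,0,0,40, 0,0,0,0,0,0,40]'
```

```text
[0.4554 0.1074] [0.4498 0.107 ] mid [0.4668 0.0147] right [ 0.4455 -0.107 ]
t: 9.5
tcp_pos: [0.4543, 0.1099, 0.0375]
ee_rot: [0.002, 3.141, 0.0]
contact_force: [0.8, -0.4, 0.4]
gripper_width: 0.04
gripper_force: 0.0
```

```bash
python3 -m inch '[0,-2,0,0,0,0,40, 0,0,0,0,0,0,10, 0,0,0,0,0,0,10, 0,0,0,0,0,0,10, 0,0,0,0,0,0,10]' 30; python3 -m inch '[0,0,-15,0,0,0,10, 0,0,-32,0,0,0,10, 0,0,-36,0,0,0,10, 0,0,-27,0,0,0,10, -13,-20,0,0,0,0,10, -26,-42,0,0,0,0,10, -28,-46,0,0,0,0,10, -28,-46,0,0,0,0,10, -28,-46,0,0,0,0,10, -28,-46,0,0,0,0,10, -22,-36,0,0,0,0,10, -13,-22,0,0,0,0,10]'; python3 -m inch '[0,0,0,0,0,0,10, 0,0,0,0,0,0,10]'
```

```text
t: 10.12
tcp_pos: [0.4539, 0.1079, 0.037]
ee_rot: [-0.001, -3.142, 0.0]
contact_force: [0.4, -1.1, 0.1]
gripper_width: 0.0137
gripper_force: 30.0
t: 11.62
tcp_pos: [0.6399, -0.198, 0.1474]
ee_rot: [-0.003, -3.141, -0.0]
contact_force: [-0.5, 0.4, -3.8]
gripper_width: 0.0135
gripper_force: 30.0
t: 11.88
tcp_pos: [0.6393, -0.1955, 0.1473]
ee_rot: [-0.001, -3.141, -0.001]
contact_force: [-0.8, 0.1, -2.5]
gripper_width: 0.0134
gripper_force: 30.0
```

```bash
python3 -m inch '[0,0,25,0,0,0,10, 0,0,32,0,0,0,10, 0,0,30,0,0,0,10, 0,0,12,0,0,0,10, 0,0,4,0,0,0,10, 0,0,1.5,0,0,0,10, 0,0,0.5,0,0,0,10, 0,0,0.5,0,0,0,10, 0,0,0,0,0,0,10]'
```

```text
t: 13.0
tcp_pos: [0.6397, -0.1963, 0.0417]
ee_rot: [0.001, 3.141, -0.0]
contact_force: [0.9, 0.6, -2.4]
gripper_width: 0.0138
gripper_force: 30.0
```

```bash
python3 -m inch '[0,0,0.5,0,0,0,10, 0,0,0,0,0,0,10]'
```

```text
t: 13.25
tcp_pos: [0.6397, -0.1962, 0.041]
ee_rot: [0.001, 3.141, -0.0]
contact_force: [1.0, 0.2, -1.2]
gripper_width: 0.0138
gripper_force: 30.0
```

```bash
python3 -m inch '[0,0,0.5,0,0,0,10, 0,0,0,0,0,0,10]'
```

```text
t: 13.5
tcp_pos: [0.6398, -0.1963, 0.041]
ee_rot: [0.001, 3.141, -0.0]
contact_force: [-2.6, 0.8, 5.3]
gripper_width: 0.0134
gripper_force: 30.0
```

```bash
python3 -m inch '[0,0,0,0,0,0,20, 0,0,0,0,0,0,30, 0,0,0,0,0,0,30, 0,0,-15,0,0,0,30, 0,0,-35,0,0,0,30, 0,0,-35,0,0,0,40, 0,0,-25,0,0,0,40, 25,31,0,0,0,0,40, 38,45,0,0,0,0,40, 39,48,0,0,0,0,40, 39,48,0,0,0,0,40, 33,39,0,0,0,0,40]'; python3 -m inch '[0,0,0,0,0,0,40, 0,0,0,0,0,0,40]'
python3 - <<'E'
from h import *
snap('scene','s3');snap('wrist','w3')
a=cv2.imread('pics/s3.png')[140:310,150:362];b=cv2.imread('pics/w3.png')
b=cv2.resize(b,(453,340)); cv2.imwrite('pics/m3.png',np.hstack([cv2.resize(a,(424,340)),b])[:, :800])
E
```

```text
t: 15.0
tcp_pos: [0.4645, 0.0164, 0.1516]
ee_rot: [0.001, 3.14, 0.0]
contact_force: [1.2, 0.0, 0.4]
gripper_width: 0.0398
gripper_force: 0.0
t: 15.25
tcp_pos: [0.4665, 0.0147, 0.1514]
ee_rot: [0.001, 3.14, -0.0]
contact_force: [0.9, -0.3, 0.5]
gripper_width: 0.0398
gripper_force: 0.0
```

View pics/m3.png

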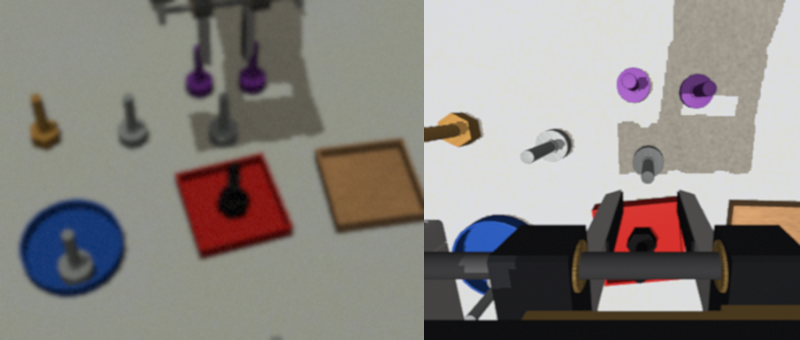

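The first plunger stands in the tub's far part at (75,262). The middle plunger is under the fingers at (648,177).

```bash
python3 -m inch '[0,-1,30,0,0,0,40, 0,-1,32,0,0,0,40, 0,0,32,0,0,0,40, 0,0,15,0,0,0,40, 0,0,5,0,0,0,40, 0,0,0,0,0,0,40, 0,0,0,0,0,0,10, 0,0,0,0,0,0,10, 0,0,0,0,0,0,10, 0,0,0,0,0,0,10]' 30
```

```text
t: 16.6
tcp_pos: [0.4659, 0.0129, 0.0367]
ee_rot: [0.001, 3.141, -0.0]
contact_force: [-1.1, -0.9, 2.1]
gripper_width: 0.0134
gripper_force: 30.0
```

```bash
python3 -m inch '[0,0,-15,0,0,0,10, 0,0,-32,0,0,0,10, 0,0,-36,0,0,0,10, 0,0,-27,0,0,0,10, -12,-16,0,0,0,0,10, -24,-35,0,0,0,0,10, -28,-40,0,0,0,0,10, -28,-40,0,0,0,0,10, -23,-33,0,0,0,0,10, -13,-19,0,0,0,0,10, 0,0,0,0,0,0,10, 0,0,0,0,0,0,10]'; python3 -m inch '[0,0,25,0,0,0,10, 0,0,32,0,0,0,10, 0,0,30,0,0,0,10, 0,0,12,0,0,0,10, 0,0,4,0,0,0,10, 0,0,1.5,0,0,0,10, 0,0,0.5,0,0,0,10, 0,0,0.5,0,0,0,10, 0,0,0,0,0,0,10]'
```

```text
t: 18.1
tcp_pos: [0.5931, -0.1701, 0.1454]
ee_rot: [-0.001, -3.14, -0.001]
contact_force: [0.1, 0.9, -1.6]
gripper_width: 0.0136
gripper_force: 30.0
t: 19.23
tcp_pos: [0.5937, -0.1702, 0.0412]
ee_rot: [0.001, 3.141, -0.0]
contact_force: [-0.3, -0.4, -1.0]
gripper_width: 0.0133
gripper_force: 30.0
```

```bash
python3 -m inch '[0,0,0.5,0,0,0,10, 0,0,0,0,0,0,10]'
```

```text
t: 19.48
tcp_pos: [0.5937, -0.1702, 0.0407]
ee_rot: [0.001, 3.141, -0.0]
contact_force: [-0.0, -0.2, 0.6]
gripper_width: 0.0135
gripper_force: 30.0
```

```bash
python3 -m inch '[0,0,0.5,0,0,0,10, 0,0,0,0,0,0,10]'
```

```text
t: 19.73
tcp_pos: [0.5938, -0.1702, 0.0407]
ee_rot: [0.001, 3.141, -0.0]
contact_force: [-3.4, 1.1, 5.9]
gripper_width: 0.0134
gripper_force: 30.0
```

```bash
python3 -m inch '[0,0,0,0,0,0,20, 0,0,0,0,0,0,30, 0,0,0,0,0,0,30, 0,0,-15,0,0,0,30, 0,0,-35,0,0,0,30, 0,0,-35,0,0,0,40, 0,0,-25,0,0,0,40, 30,14,0,0,0,0,40, 44,18,0,0,0,0,40, 44,18,0,0,0,0,40, 30,12,0,0,0,0,40, 0,0,0,0,0,0,40]'; python3 -m inch '[0,0,0,0,0,0,40]'
python3 - <<'E'
from h import *
snap('scene','s4');snap('wrist','w4')
a=cv2.imread('pics/s4.png')[140:310,150:362];b=cv2.imread('pics/w4.png')
b=cv2.resize(b,(453,340)); cv2.imwrite('pics/m4.png',np.hstack([cv2.resize(a,(424,340)),b])[:, :800])
E
```

```text
t: 21.22
tcp_pos: [0.4449, -0.1076, 0.1514]
ee_rot: [0.001, 3.14, -0.001]
contact_force: [0.0, -0.2, 0.2]
gripper_width: 0.0399
gripper_force: 0.0
t: 21.35
tcp_pos: [0.4465, -0.1084, 0.1509]
ee_rot: [0.001, 3.14, -0.001]
contact_force: [-0.7, 0.4, -0.1]
gripper_width: 0.0401
gripper_force: 0.0
```

View pics/m4.png

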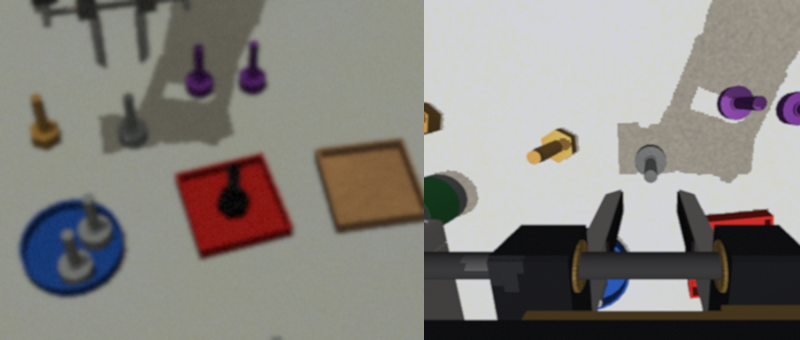

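Two plungers stand in the tub at (75,265) and (93,230), with room for the third. The third is under the fingers at (650,177). The fitting's tip is at (533,158).

```bash
python3 - <<'E'
from h import *
W=lambda u,v,z:ray('w4',(u-424)*512/453,v*384/340,z)[:2].round(4)
print(W(650,177,.084),'fit',W(533,158,.084))
E
python3 -m inch '[0,0,30,0,0,0,40, 0,0,32,0,0,0,40, 0,0,32,0,0,0,40, 0,0,15,0,0,0,40, 0,0,5,0,0,0,40, 0,0,0,0,0,0,40, 0,0,0,0,0,0,10, 0,0,0,0,0,0,10, 0,0,0,0,0,0,10, 0,0,0,0,0,0,10]' 30
```

```text
[ 0.4475 -0.1084] fit [ 0.4277 -0.2241]
t: 22.7
tcp_pos: [0.4459, -0.1081, 0.0363]
ee_rot: [0.001, 3.141, -0.0]
contact_force: [-0.8, -0.1, 3.7]
gripper_width: 0.0132
gripper_force: 30.0
```

```bash
python3 -m inch '[0,0,-15,0,0,0,10, 0,0,-32,0,0,0,10, 0,0,-36,0,0,0,10, 0,0,-27,0,0,0,10, -15,-12,0,0,0,0,10, -28,-22,0,0,0,0,10, -34,-26,0,0,0,0,10, -34,-26,0,0,0,0,10, -24,-19,0,0,0,0,10, -13,-10,0,0,0,0,10, 0,0,0,0,0,0,10, 0,0,0,0,0,0,10]'; python3 -m inch '[0,0,25,0,0,0,10, 0,0,32,0,0,0,10, 0,0,30,0,0,0,10, 0,0,12,0,0,0,10, 0,0,4,0,0,0,10, 0,0,1.5,0,0,0,10, 0,0,0.5,0,0,0,10, 0,0,0.5,0,0,0,10, 0,0,0,0,0,0,10]'
```

```text
t: 24.2
tcp_pos: [0.593, -0.2227, 0.1462]
ee_rot: [-0.001, -3.141, -0.0]
contact_force: [-0.3, 0.6, -3.0]
gripper_width: 0.0137
gripper_force: 30.0
t: 25.32
tcp_pos: [0.5937, -0.2232, 0.0407]
ee_rot: [0.001, 3.141, -0.0]
contact_force: [-0.0, 0.3, -2.2]
gripper_width: 0.0134
gripper_force: 30.0
```

```bash
python3 -m inch '[0,0,0.5,0,0,0,10, 0,0,0,0,0,0,10]'
```

```text
t: 25.58
tcp_pos: [0.5937, -0.2232, 0.0403]
ee_rot: [0.001, 3.141, -0.0]
contact_force: [-1.5, 0.3, 2.3]
gripper_width: 0.0135
gripper_force: 30.0
```

```bash
python3 -m inch '[0,0,0,0,0,0,20, 0,0,0,0,0,0,30, 0,0,0,0,0,0,30, 0,0,-15,0,0,0,30, 0,0,-35,0,0,0,30, 0,0,-35,0,0,0,40, 0,0,-25,0,0,0,40, 34,0,0,0,0,0,40, 48,0,0,0,0,0,40, 48,0,0,0,0,0,40, 37,0,0,0,0,0,40, 0,0,0,0,0,0,40]'; python3 -m inch '[0,0,0,0,0,0,40]'
python3 - <<'E'
from h import *
snap('scene','s5');snap('wrist','w5')
a=cv2.imread('pics/s5.png')[140:310,150:362];b=cv2.imread('pics/w5.png')
b=cv2.resize(b,(453,340)); cv2.imwrite('pics/m5.png',np.hstack([cv2.resize(a,(424,340)),b])[:, :800])
E
```

```text
t: 27.08
tcp_pos: [0.4255, -0.2233, 0.1514]
ee_rot: [0.003, 3.14, -0.002]
contact_force: [0.7, -0.0, 0.5]
gripper_width: 0.0397
gripper_force: 0.0
t: 27.2
tcp_pos: [0.4274, -0.2233, 0.1509]
ee_rot: [0.001, 3.14, -0.001]
contact_force: [0.5, -0.5, -0.1]
gripper_width: 0.0402
gripper_force: 0.0
```

View pics/m5.png

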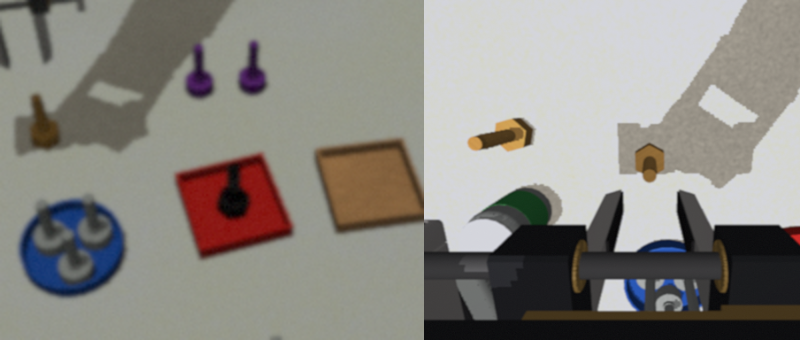

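All three plungers stand in the tub, and the fitting is under the fingers at (650,176).

```bash
python3 -m inch '[0,0,30,0,0,0,40, 0,0,32,0,0,0,40, 0,0,32,0,0,0,40, 0,0,15,0,0,0,40, 0,0,5,0,0,0,40, 0,0,0,0,0,0,40, 0,0,0,0,0,0,10, 0,0,0,0,0,0,10, 0,0,0,0,0,0,10, 0,0,0,0,0,0,10]' 30
```

```text
t: 28.55
tcp_pos: [0.4267, -0.2232, 0.0362]
ee_rot: [0.001, 3.141, -0.0]
contact_force: [-0.4, 0.0, 3.0]
gripper_width: 0.0136
gripper_force: 30.0
```

```bash
python3 -m inch '[0,0,-15,0,0,0,10, 0,0,-32,0,0,0,10, 0,0,-36,0,0,0,10, 0,0,-27,0,0,0,10, -10,25,0,0,0,0,10, -17,45,0,0,0,0,10, -18,48,0,0,0,0,10, -18,48,0,0,0,0,10, -18,48,0,0,0,0,10, -18,48,0,0,0,0,10, -18,48,0,0,0,0,10, -18,46,0,0,0,0,10]'; python3 -m inch '[-14,30,0,0,0,0,10, -7,19,0,0,0,0,10, 0,0,0,0,0,0,10, 0,0,0,0,0,0,10]'
```

```text
t: 30.05
tcp_pos: [0.562, 0.1346, 0.1467]
ee_rot: [0.001, 3.142, -0.0]
contact_force: [0.3, -1.3, -3.0]
gripper_width: 0.0135
gripper_force: 30.0
t: 30.55
tcp_pos: [0.5826, 0.1812, 0.1462]
ee_rot: [-0.002, -3.141, 0.0]
contact_force: [1.0, -0.9, -2.5]
gripper_width: 0.0136
gripper_force: 30.0
```

```bash
python3 -m inch '[0,0,25,0,0,0,10, 0,0,32,0,0,0,10, 0,0,30,0,0,0,10, 0,0,12,0,0,0,10, 0,0,4,0,0,0,10, 0,0,1.5,0,0,0,10, 0,0,0.5,0,0,0,10, 0,0,0.5,0,0,0,10, 0,0,0,0,0,0,10]'
```

```text
t: 31.68
tcp_pos: [0.583, 0.1819, 0.0407]
ee_rot: [0.001, 3.141, 0.0]
contact_force: [0.5, 0.3, -3.8]
gripper_width: 0.0136
gripper_force: 30.0
```

```bash
python3 -m inch '[0,0,0.5,0,0,0,10, 0,0,0,0,0,0,10]'
```

```text
t: 31.92
tcp_pos: [0.583, 0.1819, 0.0403]
ee_rot: [0.001, 3.141, 0.0]
contact_force: [-1.6, -0.2, 0.7]
gripper_width: 0.0132
gripper_force: 30.0
```

```bash
python3 -m inch '[0,0,0.4,0,0,0,10, 0,0,0,0,0,0,10, 0,0,0,0,0,0,20, 0,0,0,0,0,0,30, 0,0,0,0,0,0,36, 0,0,-15,0,0,0,36, 0,0,-35,0,0,0,36, 0,0,-35,0,0,0,40, 0,0,-35,0,0,0,40, 30,0,0,0,0,0,40, 45,0,0,0,0,0,40, 45,0,0,0,0,0,40]'; python3 -m inch '[40,0,0,0,0,0,40, 0,0,0,0,0,0,40, 0,0,0,0,0,0,40]'
python3 - <<'E'
from h import *
snap('scene','s6');snap('top','t6')
a=cv2.imread('pics/s6.png')[140:310,70:430];b=cv2.imread('pics/t6.png')[130:260,100:400]
cv2.imwrite('pics/m6.png',np.vstack([cv2.resize(a,(600,283)),cv2.resize(b,(600,260))]))
E
```

```text
t: 33.42
tcp_pos: [0.4617, 0.1819, 0.1605]
ee_rot: [0.002, 3.141, 0.001]
contact_force: [0.6, -0.2, 0.5]
gripper_width: 0.0404
gripper_force: 0.0
t: 33.8
tcp_pos: [0.4237, 0.1821, 0.1605]
ee_rot: [0.001, 3.14, 0.001]
contact_force: [0.5, -0.7, -1.0]
gripper_width: 0.0398
gripper_force: 0.0
```

View pics/m6.png

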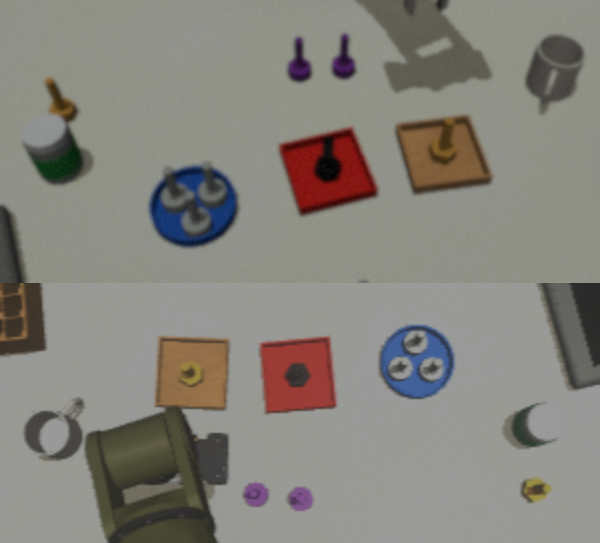

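Everything stands upright: the fitting near the tray's middle (191,373), the bolt in mid-bin (297,375) and the three plungers as a triangle in the tub (416,362). The mug and tin have not moved.

```bash
python3 -c "
from workcell import manip
print(manip.sign_off())"
```

```text
the job is handed in; nothing more can be done
None
```

I handed in the job at about 34 s with the three plungers in the tub, the fitting in the tray and the bolt in the bin, all standing upright and let go, and the mug, tin and look-alikes untouched; the hand-in call gave no verdict.

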